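# Steadiness drill: hold a probe centred in the guide collar

## Robot

A 6-joint arm with a two-finger parallel gripper is mounted at the origin on the work surface. World frame = base frame: x ahead of the robot, y to its left, z up, the work surface at z = 0. Lengths are in m, angles in rad, forces in N, time in s.
With the tool pointing down it reaches from about 0.25 to 0.8 m from the base axis. Payload 8.5 kg.
Tool frame: the origin (TCP) lies at the centre of the arm's flange, where the gripper is bolted on; the fingertips stand 173 mm ahead of it and the grasp point (between the pads) lies 155 mm ahead of it (arm.tcp_to_grasp is the distance from the TCP to the grasp point, in m); z points along the fingers, y is the line along which they close (so a half turn about z gives the same grasp; the last joint's range is limited). The gripper opens to 85 mm and grips with 20 to 120 N. Pads are 22 mm wide; open, the fingers measure 114 mm over their backs; the gripper's body (76 mm by 85 mm) begins 54 mm behind the grasp point. The pads swing forward as they close: fully open they stand 13 mm farther back than shut.
Start: joints at [1.165, 0.238, -0.013, 1.319, 0, 1.571], TCP at [0.207, 0.482, 0.405] pointing down, gripper open.
Joint ranges: [-2.66, 2.66], [-1.03, 1.9], [-1.14, 1.46], [-1.82, 2.27], [-1.45, 1.34], [-3.14, 3.14]. Speed limits (rad/s): [2.22, 2.22, 2.79, 3.14, 3.14, 3.14].

## Interface

Orientations are given as a unit quaternion [x, y, z, w].
In Python, from rig import arm gives the robot as it stands. The module is installed in compiled form; this text tells all that it offers.
- The arm moves only by the tool arm_command, never from a script. Its argument "rows" is a list of rows, each a list of 3 entries, a list of its own where there are three numbers: the turn, a rotation vector about the tool's x, y, z in rad, then the shift along the tool's x, y, z in cm, then the opening, from 0 (shut) to 1 (fully open). In form: [[[wx, wy, wz], [tx, ty, tz], fingers], ...]. A call has 1 to 12 rows; each row shifts and turns the commanded pose from where the row before left it, along the tool's axes as they then stand; what a row does not reach is not made up. A row lasts 1/10 s, in which the tool goes at most 50 mm and 8.59 degrees, less where a joint would pass 70% of its speed; a pose out of reach is approached as far as the arm can. A call is refused whole if a number of a shift passes 5 or a number of a turn 0.15, either way. A call with a gripper value outside its range is refused whole. The fingers move at their own pace and stop on an object; "squeeze" is the grip in N (left out, the last holds). Time passes only in rows, so rows that do not move let the fingers close. It gives the time, the measured TCP pose, the force, the opening and the grip force at its end, in the units of the state.
- arm.observe(): the state, without advancing time (a new reading comes with each control period).
- arm.get_image(name): name is "scene" or "top" or "wrist"; returns the picture (480x640x3 uint8, red, green, blue); there is no depth.
- arm.camera_model(name): a dict with "fx", "fy", "cx", "cy" (pixels), "eye" and "attitude" of the camera in the world; the wrist camera has in their place "hand_eye" (4x4, takes a point from camera to tool coordinates, whose origin is the TCP and whose axes are the flange's). Camera axes: x right, y up, looking along -z (the intrinsics and any distortion apply to the point x, -y, -z); pixel columns grow to the right and rows downward; lengths in m; the calibration is good to about 2 mm. A picture is of the moment at which its call begins: read the wrist's pose just before it. camera_model takes no time and is no camera call.
- arm.job_done(): hands the job in; it is judged then, once.
Trained networks look in the newest picture that a camera, given by its name, has taken for a name from the list of things; names that differ only in an ending like _2 or _b are one class to them, and where a whole thing is asked for, a point or a joint stands for the part that bears it (a point fixed in the world has none). Each returns a list of dicts, best first, with "p" (0 to 1); they miss things now and then, are a little off and sometimes report something else, mostly with a low value. They report only what shows in the picture. A call takes as long as a camera call.
- arm.find_in(camera, query): "extent" ([left, top, width, height] in pixels, round what is visible of it).
- arm.silhouettes(camera, query): "region" (480x640 bool, what is visible of it) and "extent" ([left, top, width, height] in pixels, round what is visible of it).
- arm.place_of(camera, query): "position" ([column, row] in pixels: a listed point, or the origin of a listed thing).
The state is a dict: "time_s": time; "joint_positions": joint angles; "dq": joint speeds; "effort": joint torques, N m; "eef_pos": TCP position; "tcp_rot": TCP orientation; "contact_force": force on the tool from outside, world axes, zero at the start; "wrist_torque": the same for the moment, N m; "grip_width": finger opening in m; "grip_force": force on a finger pad.
Only numpy, scipy, OpenCV 4.12 (cv2) and the standard library are available. Lean on these libraries where they do the work, as an engineer would, in place of code of your own. Each camera call takes 0.05 s, during which the arm holds its last target. There are 200 camera calls.

## Task

On the black surgical-skills trainer, swing the blue cover well clear of the guide collar by its white knob; then take the red-handled probe out of its stand and lower its steel rod upright through the collar, without the rod or handle touching any part of the trainer, until the tip hangs about halfway between the collar's underside and the white target disc below. Finish while still holding the probe there, still, upright and centred in the collar, and leave the blue-handled probe and the other things on the table alone.

Things in the scene. Friction and masses are not known exactly. Their poses are not given: they have to be found in the camera images.
- trainer: Fixed trainer; origin at the centre of the underside of its black base plate (160 x 150 x 10 mm along x, y, z; z up), straight below the collar. Two steel posts 10 mm thick at y = +45 and -45 mm, up to height 105, joined to the collar by red clamps; two short posts with red clips at x = 60, y = +55 and -55 mm, up to height 64. The gap under the collar is open on the x sides.
- guide_top (a point): Centre of the upper mouth of the aluminium guide collar (outside diameter 42, straight bore diameter 22, 30 mm long), 105 mm above the table; z up along the bore, x and y as the trainer's.
- guide_bottom (a point): Centre of the collar's lower mouth, 75 mm above the table. Straight below it on the base lies the white target disc (44 mm wide, red centre dot), its top 16 mm above the table.
- cover (a joint): Angle (rad) of the flat blue cover, a 38 mm disc on a short arm, 4 mm thick, over the collar (top 112 mm above the table). 0 = disc straight over the bore; grows anticlockwise seen from above, the disc moving first along the trainer's +x; stop at 1.9. It stays where it is left (about 0.5 N at the knob moves it). The bore is clear from about 0.75 on.
- cover_hinge (a point): Point on the cover's vertical pivot axis, 112 mm above the table, over the trainer's post at y = +45 mm; the knob moves around it on a circle of radius 45 mm.
- cover_knob (a point): Centre of the top end of the white upright knob pin on the cover disc: pin 11 mm in diameter, 30 mm tall, from the cover's top at 112 to 142 mm above the table; it is fixed to the disc's centre.
- probe_red: The probe to use, 170 mm long: round steel rod 8 mm in diameter, 110 mm long, with a round red handle 18 mm in diameter and 60 mm long on its upper end. Origin at the tip (lower end of the rod), z along the rod towards the handle; the handle runs from z = 110 to 170 mm. About 80 g. It starts upright in a stand, the tip 10 mm above the table.
- probe_red_tip (a point): The lower end of the red probe's rod, on its axis.
- stand_red: Fixed grey block 70 x 70 x 60 mm; origin at the centre of its underside. A vertical hole 10 mm in diameter and 50 mm deep in the centre of its top holds the red probe.
- stand_blue: A second, identical fixed block, holding the blue probe.
- probe_blue: Bystander: the same probe with a blue handle, upright in the other stand; origin at its tip.
- jar: Bystander: small jar with a white cap, 56 mm in diameter, 75 mm tall; origin at the centre of its underside.
- phone: Bystander: black phone lying flat, 75 x 150 x 10 mm; origin at the centre of its underside.
- spool: Bystander: yellow spool standing on its flange, 40 mm in diameter, 32 mm tall; origin at the centre of its underside.

How it is judged:
By the outcome, as a careful person would: the job done as asked, in the order asked, and still so for the second after the job is handed in, while the arm keeps its last pose, push and grip.
It also fails if it takes over 64 s, if anything falls off the work surface, if the arm or the gripper's body presses on something with over 40 N, if the wrist force passes 120 N, or if a joint passes its speed limit or range.

## Working session

There is one attempt and no reset: what is moved stays moved. The work goes in short steps, Python scripts to look and compute and a tool call to move; the robot and the scene stay as the last step left them, time stands still between calls to the robot, and variables do not carry over. Pictures are saved under pics/ and viewed, at most 10 in all, crops included, and the job is handed in when it is done.

Besides the shell and the picture viewer there is one more tool, called after ">>>" in YAML: its name, and indented under it one key for each argument. arm_command: Moves the arm, as the interface text tells. Its arguments: {"type":"object","properties":{"rows":{"type":"array"},"squeeze":{"type":"number"}},"required":["rows"]}

```bash
mkdir -p pics; ls; python3 - <<'E'
from rig import arm
import cv2,numpy as np
print(arm.observe())
for c in ("scene","top","wrist"):
    print(c,arm.camera_model(c))
    cv2.imwrite(f"pics/{c}0.png",cv2.cvtColor(arm.get_image(c),cv2.COLOR_RGB2BGR))
for c in ("scene","top"):
    for q in ("guide_top","guide_bottom","cover_hinge","cover_knob","probe_red","probe_red_tip","stand_red","stand_blue","probe_blue","trainer","jar","phone","spool"):
        print(c,q,[(np.round(d["position"],1).tolist(),round(d["p"],2)) for d in arm.place_of(c,q)][:3])
print(arm.tcp_to_grasp, arm.observe()["time_s"])
E
```

```text
pics
{'time_s': 0.0, 'joint_positions': array([ 1.16502057e+00,  2.38793976e-01, -1.42797054e-02,  1.31921793e+00,
       -1.94952327e-05,  1.57083407e+00]), 'dq': array([-3.49180424e-04,  1.52119425e-03,  1.33462888e-03,  1.44075784e-03,
        2.69454636e-05, -6.15318336e-04]), 'effort': array([ 1.06019910e-03, -5.38774073e+01,  3.46433759e+01,  1.85937627e-02,
        3.18342472e-05, -1.14771279e-05]), 'eef_pos': array([0.20716646, 0.48220407, 0.40406062]), 'tcp_rot': array([ 2.01517233e-01,  9.79484684e-01, -7.34273626e-04, -1.41087420e-04]), 'contact_force': array([ 0.16706461, -0.23260616, -0.2363882 ]), 'wrist_torque': array([0.02189061, 0.01799407, 0.0066122 ]), 'grip_force': 0.0, 'grip_width': 0.08561808485417038}
scene {'fx': 515.2458753564467, 'fy': 515.2458753564467, 'cx': 321.6477963489897, 'cy': 250.2531652322781, 'eye': array([ 0.89213011, -0.65397552,  0.81765733]), 'attitude': array([0.36716516, 0.09604702, 0.23656463, 0.89442825])}
top {'fx': 516.136865403702, 'fy': 516.136865403702, 'cx': 324.3981687388968, 'cy': 238.20645127112323, 'eye': array([ 0.50454668, -0.0
[... 930 characters left out ...]
0.61)]
scene jar [([410.0, 246.1], 0.61)]
scene phone [([175.8, 398.8], 0.9)]
scene spool [([254.4, 414.4], 0.79)]
top guide_top [([336.4, 263.9], 0.65)]
top guide_bottom [([335.5, 262.5], 0.71), ([254.1, 272.0], 0.63), ([168.9, 244.4], 0.35)]
top cover_hinge [([312.9, 258.8], 0.82)]
top cover_knob [([339.6, 257.3], 0.89), ([250.7, 274.7], 0.27)]
top probe_red [([167.1, 246.4], 0.6)]
top probe_red_tip []
top stand_red [([171.4, 245.5], 0.65)]
top stand_blue [([250.0, 273.9], 0.96)]
top probe_blue [([336.9, 262.3], 0.18)]
top trainer [([336.2, 261.9], 0.62)]
top jar [([230.6, 186.6], 0.62)]
top phone [([497.4, 296.3], 0.6), ([474.8, 225.2], 0.3)]
top spool [([475.7, 222.9], 0.92)]
0.1547 1.45
```

View pictures.

View pics/scene0.png

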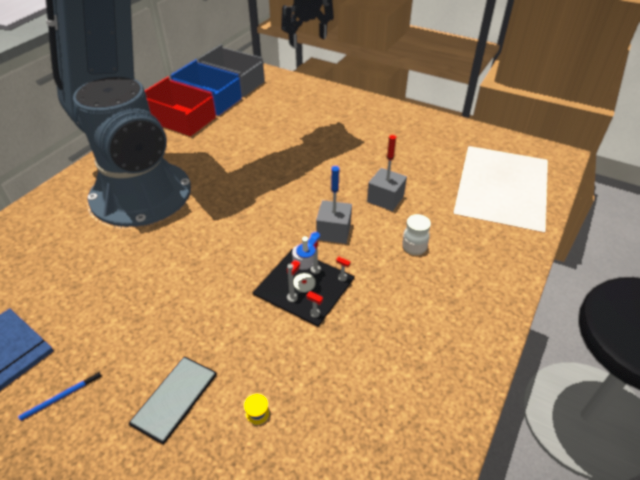

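View pics/top0.png

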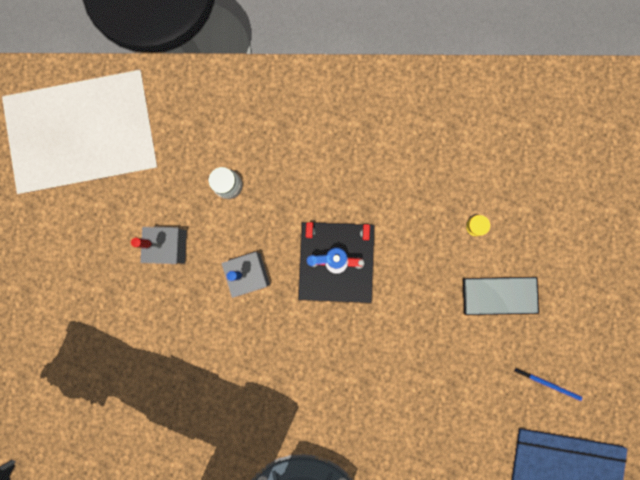

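```bash
cat > h.py <<'E'
import numpy as np
from rig import arm
from scipy.spatial.transform import Rotation as R
def cam(c, st=None):
    m=arm.camera_model(c)
    if "eye" in m: return m,R.from_quat(m["attitude"]).as_matrix(),np.array(m["eye"])
    st=st or arm.observe(); H=m["hand_eye"]; Rt=R.from_quat(st["tcp_rot"]).as_matrix()
    return m,Rt@H[:3,:3],Rt@H[:3,3]+st["eef_pos"]
def at_z(c,px,z,st=None):
    m,Rc,e=cam(c,st)
    d=Rc@np.array([(px[0]-m["cx"])/m["fx"],-(px[1]-m["cy"])/m["fy"],-1])
    return e+d*(z-e[2])/d[2]
def proj(c,P,st=None):
    m,Rc,e=cam(c,st); p=Rc.T@(np.asarray(P)-e)
    return np.array([m["cx"]+m["fx"]*p[0]/-p[2], m["cy"]-m["fy"]*p[1]/-p[2]])
E
python3 - <<'E'
from h import *
np.set_printoptions(precision=4,suppress=True)
for c,n,px,z in [("top","gt",(336.4,263.9),.105),("scene","gt",(305.5,250.5),.105),("top","gb",(335.5,262.5),.075),("scene","gb",(301.8,263.1),.075),
 ("top","hinge",(312.9,258.8),.112),("scene","hinge",(317.1,237.3),.112),("top","knob",(336.4,258.3),.142),("top","knobN",(339.6,257.3),.142),("scene","knob",(308.7,237.5),.142),("top","trainer",(336.2,261.9),0),("scene","trainer",(303.6,285.2),0),
 ("top","redtop",(136.5,242.5),.18),("scene","redtop",(392,138),.18),("top","bluetop",(232,276),.18),("scene","bluetop",(335,169),.18),("top","jar",(221.5,180.5),.075),
 ("top","clipL",(310,230),.064),("top","clipR",(366,232),.064),
 ("top","c1",(303,222),.01),("top","c2",(374,223),.01),("top","c3",(300,300),.01),("top","c4",(372,302),.01)]:
    print(c,n,at_z(c,px,z))
E
```

```text
top gt [ 0.5104 -0.063   0.105 ]
scene gt [ 0.5193 -0.0581  0.105 ]
top gb [ 0.5132 -0.0614  0.075 ]
scene gb [ 0.5152 -0.0667  0.075 ]
top hinge [ 0.5191 -0.0199  0.112 ]
scene hinge [ 0.5241 -0.0212  0.112 ]
top knob [ 0.5201 -0.0628  0.142 ]
top knobN [ 0.5219 -0.0685  0.142 ]
scene knob [ 0.5263 -0.0565  0.142 ]
top trainer [ 0.5152 -0.0628  0.    ]
scene trainer [ 0.5132 -0.0597  0.    ]
top redtop [0.5421 0.2798 0.18  ]
scene redtop [0.5456 0.2745 0.18  ]
top bluetop [0.4871 0.1143 0.18  ]
scene bluetop [0.4905 0.1116 0.18  ]
top jar [0.668  0.1598 0.075 ]
top clipL [ 0.5753 -0.0115  0.064 ]
top clipR [ 0.5727 -0.1193  0.064 ]
top c1 [0.5953 0.0057 0.01  ]
top c2 [ 0.5949 -0.1386  0.01  ]
top c3 [0.4373 0.0093 0.01  ]
top c4 [ 0.4354 -0.1358  0.01  ]
```

>>> arm_command:
  rows:
    - [[0,0,0],[-3.6,-2.7,0],1]
    - [[0,0,0],[-3.6,-2.7,0],1]
    - [[0,0,0],[-3.6,-2.7,0],1]
    - [[0,0,0],[-3.6,-2.7,0],1]
    - [[0,0,0],[-3.6,-2.7,0],1]
    - [[0,0,0],[-3.6,-2.7,0],1]
    - [[0,0,0],[-3.6,-2.7,0],1]
    - [[0,0,0],[-3.6,-2.7,0],1]
    - [[0,0,0],[-3.6,-2.7,0],1]
    - [[0,0,0],[-3.6,-2.7,0],1]
    - [[0,0,0],[-3.6,-2.7,0],1]
    - [[0,0,0],[-3.6,-2.7,0],1]

```text
time_s: 2.65
eef_pos: [0.4768, 0.0122, 0.4049]
tcp_rot: [0.202, 0.979, 0.0, 0.0]
contact_force: [0.4, 1.2, 0.7]
grip_width: 0.0852
grip_force: 0.0
```

>>> arm_command:
  rows:
    - [[0,0,0],[-3.6,-2.7,0],0.5]
    - [[0,0,0],[-3.5,-2.6,0],0.3]
    - [[0,0,0.146],[0,0,0],0.24]
    - [[0,0,0.146],[0,0,0],0.24]
    - [[0,0,0.146],[0,0,0],0.24]
    - [[0,0,0.146],[0,0,0],0.24]
    - [[0,0,0.146],[0,0,0],0.24]
    - [[0,0,0.146],[0,0,0],0.24]
    - [[0,0,0.146],[0,0,0],0.24]
    - [[0,0,0.146],[0,0,0],0.24]
    - [[0,0,0],[0,0,0],0.24]
    - [[0,0,0],[0,0,0],0.24]

```text
time_s: 3.85
eef_pos: [0.5206, -0.0626, 0.4047]
tcp_rot: [0.707, 0.708, -0.0, 0.0]
contact_force: [0.1, 0.1, -0.5]
grip_width: 0.0209
grip_force: 0.0
```

```bash
python3 - <<'E'
from h import *
import cv2
np.set_printoptions(precision=4,suppress=True)
st=arm.observe()
cv2.imwrite("pics/w1.png",cv2.cvtColor(arm.get_image("wrist"),cv2.COLOR_RGB2BGR))
for q,z in (("guide_top",.105),("guide_bottom",.075),("cover_hinge",.112),("cover_knob",.142),("trainer",0)):
    for d in arm.place_of("wrist",q)[:2]: print(q,d["position"],d["p"],at_z("wrist",d["position"],z,st))
E
```

```text
guide_top [308.9, 225.0] 0.79 [ 0.513 -0.058  0.105]
guide_bottom [311.8, 218.1] 0.95 [ 0.5146 -0.0589  0.075 ]
cover_hinge [314.9, 172.5] 0.78 [ 0.5181 -0.0152  0.112 ]
cover_knob [319.9, 242.9] 0.9 [ 0.522  -0.0621  0.142 ]
trainer [312.0, 205.7] 0.76 [ 0.513  -0.0615  0.    ]
```

View pics/w1.png

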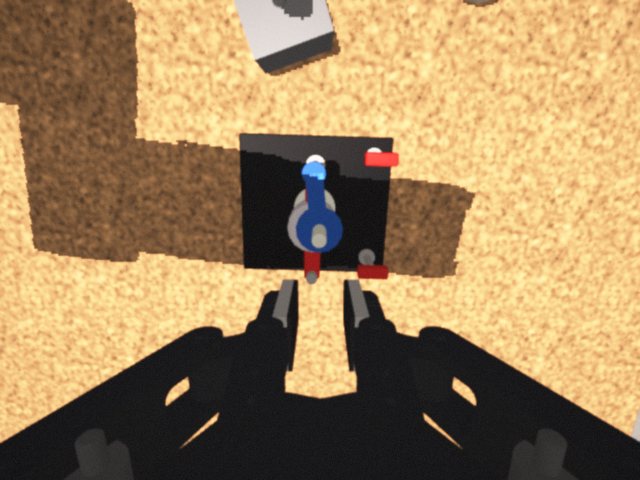

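>>> arm_command:
  rows:
    - [[0,0,0],[0.1,0.1,2],0.3]
    - [[0,0,0],[0,0,2],0.3]
    - [[0,0,0],[0,0,2],0.3]
    - [[0,0,0],[0,0,2],0.3]
    - [[0,0,0],[0,0,1.4],0.3]
    - [[0,0,0],[0,0,1],0.3]
    - [[0,0,0],[0,0,1],0.3]
    - [[0,0,0],[0,0,0],0.3]

```text
time_s: 4.95
eef_pos: [0.5213, -0.0616, 0.2898]
tcp_rot: [0.708, 0.706, -0.001, -0.001]
contact_force: [-0.9, 0.0, 0.1]
grip_width: 0.0258
grip_force: 0.0
```

>>> arm_command:
  rows:
    - [[0,0,-0.145],[0.05,0.65,0],0.3]
    - [[0,0,-0.145],[0.05,0.65,0],0.3]
    - [[0,0,-0.145],[0.05,0.65,0],0.3]
    - [[0,0,0],[0,0,0],0.3]

```text
time_s: 5.35
eef_pos: [0.5413, -0.0573, 0.2913]
tcp_rot: [0.538, 0.843, 0.0, 0.001]
contact_force: [0.0, -0.5, -0.2]
grip_width: 0.0255
grip_force: 0.0
```

>>> arm_command:
  rows:
    - [[0,0,-0.145],[0.1,0.65,0],0.3]
    - [[0,0,-0.145],[0.05,0.65,0],0.3]
    - [[0,0,-0.145],[0.05,0.65,0],0.3]
    - [[0,0,-0.145],[0.05,0.65,0],0.3]
    - [[0,0,-0.145],[0.05,0.65,0],0.3]
    - [[0,0,-0.145],[0.05,0.65,0],0.3]
    - [[0,0,-0.145],[0.05,0.65,0],0.3]
    - [[0,0,-0.145],[0.05,0.65,0],0.3]
    - [[0,0,0],[0,0,0],0.3]

```text
time_s: 6.25
eef_pos: [0.5662, -0.0146, 0.2911]
tcp_rot: [-0.01, 1.0, -0.0, 0.0]
contact_force: [-0.2, -0.8, -0.6]
grip_width: 0.0258
grip_force: 0.0
```

>>> arm_command:
  rows:
    - [[0,0,0],[0,-0.5,0],0.35]
    - [[0,0,0],[0,0,-2],0.35]
    - [[0,0,0],[0,0,-4],0.35]
    - [[0,0,0],[0,0,-5],1]
    - [[0,0,0],[4,-4,0],1]
    - [[0,0,0],[0,0,0],1]
    - [[0,0,0],[0,0,0],1]

```text
time_s: 6.95
eef_pos: [0.5311, -0.0572, 0.4013]
tcp_rot: [-0.008, 1.0, -0.0, 0.001]
contact_force: [0.3, 0.2, -0.1]
grip_width: 0.0849
grip_force: 0.0
```

```bash
python3 - <<'E'
from h import *
import cv2
np.set_printoptions(precision=4,suppress=True)
st=arm.observe(); print(st["eef_pos"],st["tcp_rot"])
cv2.imwrite("pics/w2.png",cv2.cvtColor(arm.get_image("wrist"),cv2.COLOR_RGB2BGR))
for q,z in (("guide_top",.105),("guide_bottom",.075),("cover_hinge",.112),("cover_knob",.142),("trainer",0)):
    for d in arm.place_of("wrist",q)[:2]: print(q,d["position"],d["p"],at_z("wrist",d["position"],z,st))
E
```

```text
[ 0.5311 -0.0572  0.4013] [-0.0075  1.     -0.0001  0.0005]
guide_top [315.9, 206.2] 0.64 [ 0.5134 -0.0602  0.105 ]
guide_bottom [317.6, 202.3] 0.88 [ 0.5155 -0.0591  0.075 ]
guide_bottom [317.6, 189.3] 0.26 [ 0.5041 -0.0592  0.075 ]
cover_hinge [371.4, 211.8] 0.72 [ 0.5158 -0.0171  0.112 ]
cover_knob [368.3, 284.0] 0.56 [ 0.5633 -0.021   0.142 ]
trainer [319.1, 191.4] 0.56 [ 0.5167 -0.058   0.    ]
```

View pics/w2.png

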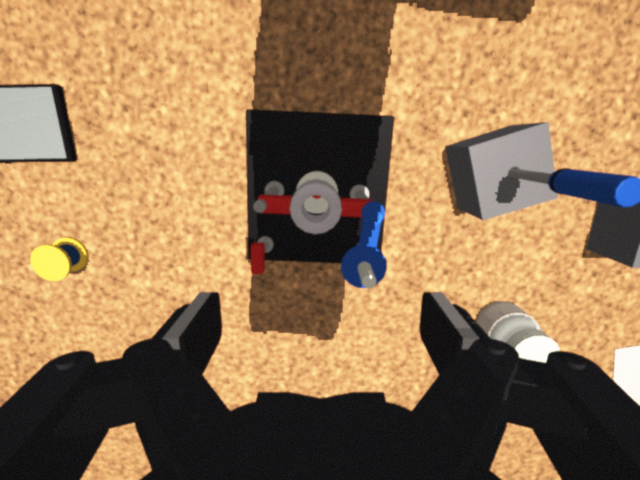

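>>> arm_command:
  rows:
    - [[0,0,0],[-0.1,3.7,0],1]
    - [[0,0,0],[-0.1,3.7,0],1]
    - [[0,0,0],[-0.1,3.7,0],1]
    - [[0,0,0],[-0.1,3.7,0],1]
    - [[0,0,0],[-0.1,3.7,0],1]
    - [[0,0,0],[-0.1,3.7,0],1]
    - [[0,0,0],[-0.1,3.7,0],1]
    - [[0,0,0],[-0.1,3.7,0],1]
    - [[0,0,0],[-0.1,3.7,0],1]
    - [[0,0,0],[0,0,0],1]
    - [[0,0,0],[0,0,0],1]

```text
time_s: 8.35
eef_pos: [0.5335, 0.2783, 0.3999]
tcp_rot: [-0.012, 1.0, -0.0, -0.001]
contact_force: [0.4, -0.5, 0.3]
grip_width: 0.0853
grip_force: 0.0
```

```bash
python3 - <<'E'
from h import *
import cv2
np.set_printoptions(precision=4,suppress=True)
st=arm.observe(); print(st["eef_pos"],st["tcp_rot"])
im=arm.get_image("wrist")
cv2.imwrite("pics/w3.png",cv2.cvtColor(im,cv2.COLOR_RGB2BGR))
for q,z in (("stand_red",0),("probe_red",.01)):
    for d in arm.place_of("wrist",q)[:2]: print(q,d["position"],d["p"],at_z("wrist",d["position"],z,st))
for d in arm.silhouettes("wrist","probe_red")[:1]: print(d["extent"],d["p"])
E
```

```text
[0.5335 0.2783 0.3999] [-0.0116  0.9999 -0.0004 -0.0006]
stand_red [320.9, 215.6] 0.9 [0.5449 0.2797 0.    ]
probe_red [324.8, 217.5] 0.91 [0.5447 0.2839 0.01  ]
[314.7, 222.6, 29.3, 68.6] 0.76
```

View pics/w3.png

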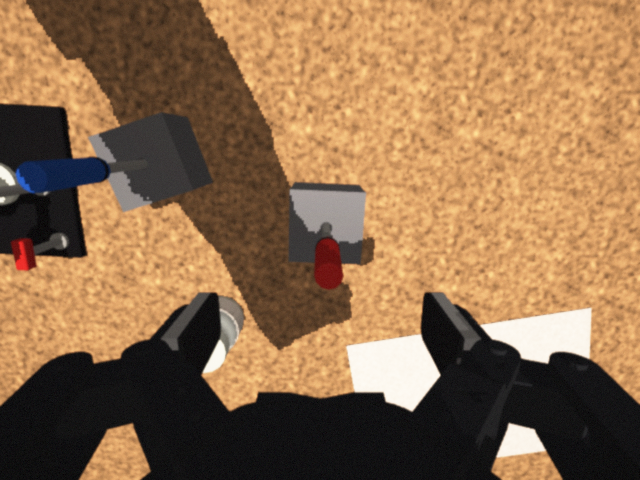

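```bash
python3 - <<'E'
from h import *
print(at_z("wrist",(328.5,275),.18),at_z("wrist",(326,228.5),.06),R.from_quat(arm.observe()["tcp_rot"]).as_matrix())
E
```

```text
[0.54329293 0.28210761 0.18      ] [0.54510988 0.28253186 0.06      ] [[-9.99798705e-01 -2.00630634e-02 -1.50491808e-04]
 [-2.00630179e-02  9.99798673e-01 -2.97962218e-04]
 [ 1.56439545e-04 -2.94882920e-04 -9.99999944e-01]]
```

>>> arm_command:
  rows:
    - [[0,0,0],[-1.1,0.4,0],1]
    - [[0,0,0],[0,0,2.5],1]
    - [[0,0,0],[0,0,2.5],0.7]
    - [[0,0,0],[0,0,2.5],0.6]
    - [[0,0,0],[0,0,2],0.5]
    - [[0,0,0],[0,0,0],0.35]
    - [[0,0,0],[0,0,0],0.3]
  squeeze: 50

```text
time_s: 9.25
eef_pos: [0.5449, 0.2806, 0.3063]
tcp_rot: [-0.01, 1.0, -0.0, -0.0]
contact_force: [0.3, 0.4, 0.1]
grip_width: 0.0256
grip_force: 0.0
```

>>> arm_command:
  rows:
    - [[0,0,0],[0,0,0],0.22]
    - [[0,0,0],[0,0,0],0.18]
    - [[0,0,0],[0,0,0],0.1]
    - [[0,0,0],[0,0,0],0]
    - [[0,0,0],[0,0,0],0]

```text
time_s: 9.75
eef_pos: [0.545, 0.2814, 0.3073]
tcp_rot: [-0.011, 1.0, 0.001, 0.001]
contact_force: [-0.4, -0.4, 6.9]
grip_width: 0.0168
grip_force: 49.1
```

>>> arm_command:
  rows:
    - [[0,0,0],[0,0,-1],0]
    - [[0,0,0],[0,0,-1],0]
    - [[0,0,0],[0,0,-2],0]
    - [[0,0,0],[0,0,-2],0]
    - [[0,0,0],[0,0,-2],0]
    - [[0,0,0],[0,0,-2],0]
    - [[0,0,0],[0,0,-2],0]
    - [[0,0,0],[0,0,-2],0]
    - [[0,0,0],[0,0,-2],0]
    - [[0,0,0],[0,0,0],0]

```text
time_s: 10.75
eef_pos: [0.5446, 0.2812, 0.469]
tcp_rot: [-0.011, 1.0, 0.001, 0.002]
contact_force: [-0.2, -0.1, -1.4]
grip_width: 0.0166
grip_force: 49.0
```

```bash
python3 - <<'E'
from h import *
import cv2
st=arm.observe(); print(st["eef_pos"],st["contact_force"],st["grip_width"])
for c in("wrist","scene","top"):
    im=arm.get_image(c); cv2.imwrite(f"pics/{c}4.png",cv2.cvtColor(im,cv2.COLOR_RGB2BGR))
    for d in arm.place_of(c,"probe_red_tip")[:2]: print(c,d["position"],d["p"])
    for d in arm.silhouettes(c,"probe_red")[:1]: print(d["extent"],d["p"])
E
```

```text
[0.54460542 0.28117088 0.46901421] [-0.19059837 -0.05305109 -1.41172619] 0.016626959565181777
wrist [320.0, 224.2] 0.56
[291.3, 223.0, 53.8, 150.2] 0.59
scene [392.7, 141.7] 0.67
scene [304.8, 251.5] 0.6
[386.2, 94.6, 17.4, 44.0] 0.67
top [141.5, 244.9] 0.59
```

View pics/wrist4.png

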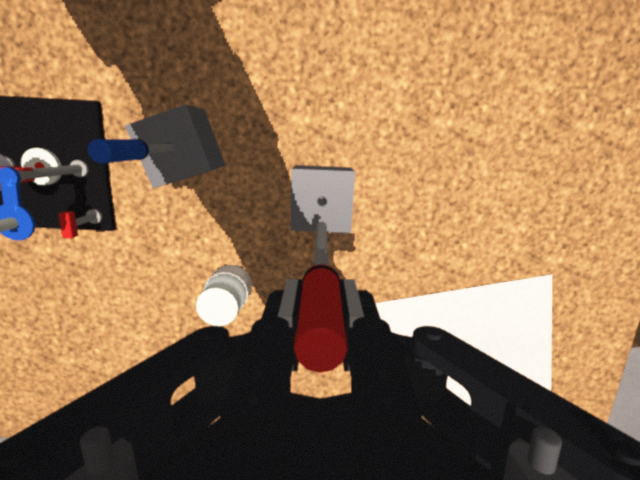

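```bash
python3 - <<'E'
from h import *
st=arm.observe();p=st["eef_pos"]
print("tip axis proj",proj("wrist",[p[0],p[1],p[2]-.297]),"top",proj("wrist",[p[0],p[1],p[2]-.127]))
print(at_z("wrist",(321,222.5),p[2]-.297),at_z("wrist",(321,347),p[2]-.127),at_z("scene",(392.7,141.7),p[2]-.297),proj("scene",[p[0],p[1],p[2]-.297]))
print(R.from_quat(st["tcp_rot"]).as_matrix()[:,2])
E
```

```text
tip axis proj [319.46710233 228.46847636] top [317.81948188 356.67487174]
[0.53962703 0.28235711 0.16806354] [0.54097133 0.28218541 0.33806354] [0.5465343  0.27912569 0.16806354] [392.29635927 141.00092379]
[-9.69986627e-04 -6.11632459e-04 -9.99999343e-01]
```

>>> arm_command:
  rows:
    - [[0,0,0],[0,-2,-0.5],0]
    - [[0,0,0],[0.2,-3.2,-0.5],0]
    - [[0,0,0],[0.4,-3.4,0],0]
    - [[0,0,0],[0.4,-3.4,0],0]
    - [[0,0,0],[0.4,-3.4,0],0]
    - [[0,0,0],[0.4,-3.4,0],0]
    - [[0,0,0],[0.4,-3.4,0],0]
    - [[0,0,0],[0.4,-3.4,0],0]
    - [[0,0,0],[0.4,-3.4,0],0]
    - [[0,0,0],[0.4,-3,0],0]
    - [[0,0,0],[0.4,-2,0],0]
    - [[0,0,0],[0,0,0],0]

```text
time_s: 12.4
eef_pos: [0.513, -0.0621, 0.476]
tcp_rot: [-0.009, 1.0, -0.0, 0.0]
contact_force: [-0.3, 0.7, -1.6]
grip_width: 0.0171
grip_force: 48.9
```

>>> arm_command:
  rows:
    - [[0,0,0],[0,0,1],0]
    - [[0,0,0],[0,0,1],0]
    - [[0,0,0],[0,0,1],0]
    - [[0,0,0],[0,0,0],0]
    - [[0,0,0],[0,0,0],0]
    - [[0,0,0],[0,0,0],0]

```text
time_s: 13.0
eef_pos: [0.514, -0.0591, 0.4459]
tcp_rot: [-0.011, 1.0, -0.0, 0.0]
contact_force: [-0.2, 0.1, -0.4]
grip_width: 0.017
grip_force: 48.9
```

```bash
python3 - <<'E'
from h import *
import cv2
np.set_printoptions(precision=4,suppress=True)
st=arm.observe();p=st["eef_pos"]; print(p,st["tcp_rot"],st["contact_force"])
ims=[]
for c in("wrist","scene"):
    im=cv2.cvtColor(arm.get_image(c),cv2.COLOR_RGB2BGR); cv2.imwrite(f"pics/{c}5.png",im)
    for q in ("probe_red_tip","guide_top","guide_bottom","trainer"):
      for d in arm.place_of(c,q)[:1]: print(c,q,d["position"],d["p"])
    for z in (.297,.127): print(z,proj(c,[p[0],p[1],p[2]-z]))
    u,v=(320,230) if c=="wrist" else (310,235)
    s=80 
    ims.append(cv2.resize(im[v-110:v+110,u-70:u+70] if c=="scene" else im[100:375,240:415],(380,597),interpolation=cv2.INTER_CUBIC))
cv2.imwrite("pics/c5.png",np.hstack(ims))
E
```

```text
[ 0.514  -0.0591  0.4459] [-0.0109  0.9999 -0.0001  0.0001] [-0.2431  0.0971 -0.3755]
wrist probe_red_tip [319.9, 226.2] 0.6
wrist guide_top [317.6, 215.5] 0.59
wrist guide_bottom [317.4, 210.6] 0.77
wrist trainer [318.6, 197.5] 0.73
0.297 [319.6863 228.0647]
0.127 [318.5842 356.398 ]
scene probe_red_tip [302.9, 231.8] 0.79
scene guide_bottom [302.7, 265.1] 0.81
scene trainer [302.2, 288.6] 0.69
0.297 [302.3058 233.4645]
0.127 [299.7459 158.6528]
```

View pics/c5.png

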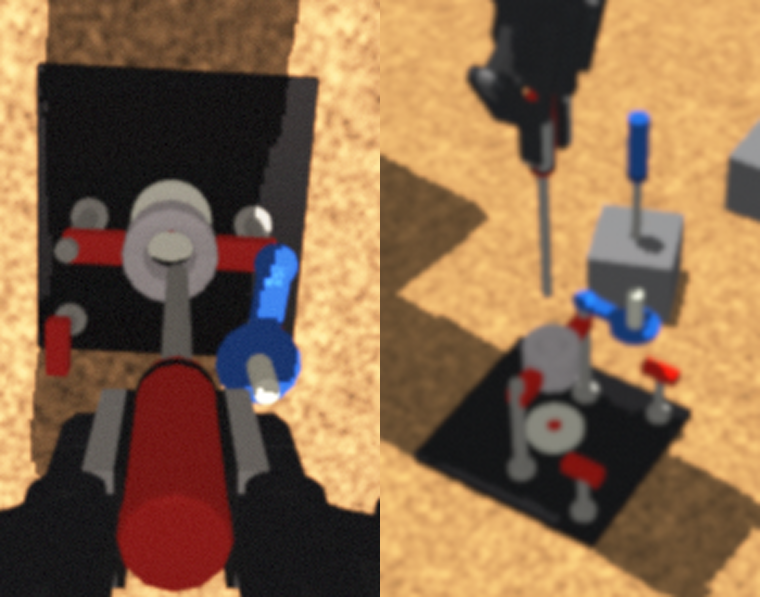

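```bash
cat > fit.py <<'E'
from h import *
import cv2
from scipy.optimize import minimize
np.set_printoptions(precision=4,suppress=True)
st=arm.observe();p=st["eef_pos"]; print(p)
for r in (214.5,216,217.5): print(at_z("wrist",(318.2,r),.105))
print("scene tip dropped to .105:",proj("scene",[p[0],p[1],.105]),"collar est",proj("scene",[.5135,-.06,.105]),proj("scene",[.5135,-.06,.075]))
# outline of collar drawn on the pictures for candidates
def ring(c,x,y,z,r):
    a=np.linspace(0,2*np.pi,60); return np.array([proj(c,[x+r*np.cos(t),y+r*np.sin(t),z]) for t in a])
out=[]
for c,(v0,v1,u0,u1) in (("wrist",(170,260,270,370)),("scene",(220,310,260,360))):
    im=cv2.imread(f"pics/{c}5.png"); S=8 if c=="wrist" else 8; S=4
    cr=cv2.resize(im[v0:v1,u0:u1],None,fx=S,fy=S,interpolation=cv2.INTER_CUBIC)
    for z,r,col in ((.105,.021,(0,255,0)),(.105,.011,(0,255,255)),(.075,.021,(0,255,0)),(.016,.022,(255,0,255))):
        q=((ring(c,.5135,-.06,z,r)-[u0,v0]+.5)*S).astype(int); cv2.polylines(cr,[q],True,col,1)
    out.append(cr)
cv2.imwrite("pics/f.png",np.hstack(out))
E
python3 fit.py
```

```text
[ 0.5139 -0.0595  0.4458]
[ 0.5119 -0.0607  0.105 ]
[ 0.5134 -0.0607  0.105 ]
[ 0.5148 -0.0607  0.105 ]
scene tip dropped to .105: [302.7035 249.951 ] collar est [302.4187 250.0433] [302.7915 260.6619]
```

View pics/f.png

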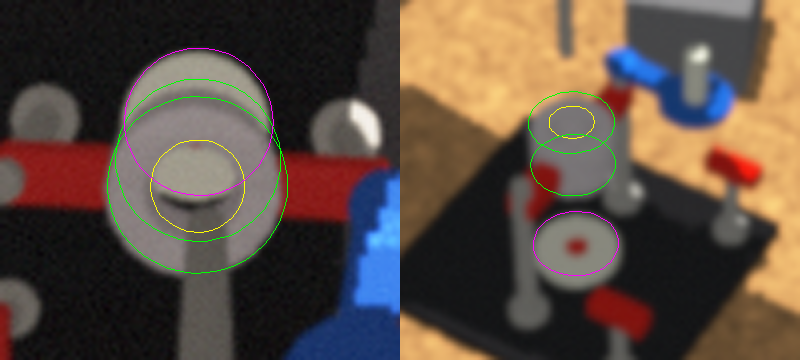

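>>> arm_command:
  rows:
    - [[0,0,0],[-0.3,-0.25,0],0]
    - [[0,0,0],[0,0,1],0]
    - [[0,0,0],[0,0,1],0]
    - [[0,0,0],[0,0,1],0]
    - [[0,0,0],[0,0,0],0]
    - [[0,0,0],[0,0,0],0]
    - [[0,0,0],[0,0,0],0]

```text
time_s: 14.2
eef_pos: [0.517, -0.0619, 0.416]
tcp_rot: [-0.011, 1.0, -0.0, 0.0]
contact_force: [-0.9, -0.5, -0.0]
grip_width: 0.0167
grip_force: 48.9
```

```bash
python3 - <<'E'
from h import *
import cv2
np.set_printoptions(precision=4,suppress=True)
st=arm.observe();p=st["eef_pos"]; print(p,st["tcp_rot"],st["contact_force"])
out=[]
def ring(c,x,y,z,r):
    return np.array([proj(c,[x+r*np.cos(t),y+r*np.sin(t),z]) for t in np.linspace(0,2*np.pi,60)])
for c,(v0,v1,u0,u1) in (("wrist",(170,290,270,370)),("scene",(190,310,260,360))):
    im=cv2.cvtColor(arm.get_image(c),cv2.COLOR_RGB2BGR); cv2.imwrite(f"pics/{c}6.png",im)
    S=4; cr=cv2.resize(im[v0:v1,u0:u1],None,fx=S,fy=S,interpolation=cv2.INTER_CUBIC)
    for z,r,col in ((.105,.021,(0,255,0)),(.105,.011,(0,255,255)),(.105,.001,(0,255,255))):
        q=((ring(c,.5142,-.0605,z,r)-[u0,v0]+.5)*S).astype(int); cv2.polylines(cr,[q],True,col,1)
    q=((ring(c,p[0],p[1],p[2]-.297,.004)-[u0,v0]+.5)*S).astype(int); cv2.polylines(cr,[q],True,(255,255,0),1)
    out.append(cr)
cv2.imwrite("pics/f6.png",np.hstack(out))
E
```

```text
[ 0.517  -0.0619  0.416 ] [-0.0106  0.9999 -0.0001  0.0002] [-0.8594 -0.4994 -0.0356]
```

View pics/f6.png

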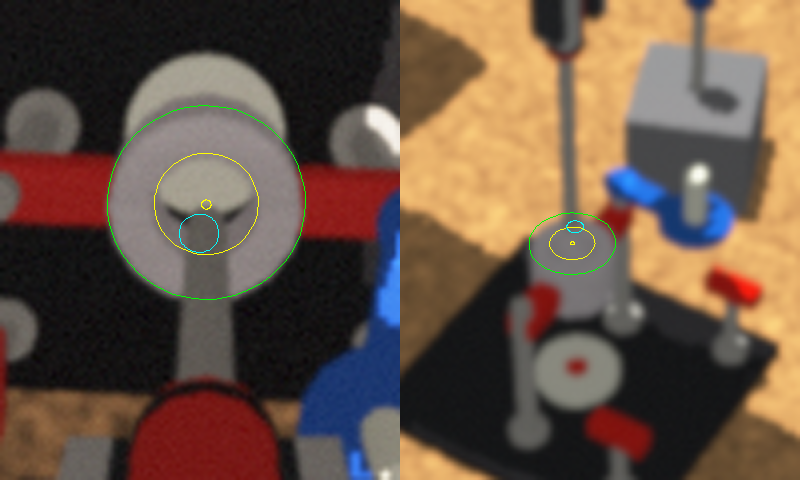

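```bash
python3 - <<'E'
import cv2,numpy as np
im=cv2.imread("pics/wrist6.png").astype(int)
g=im.sum(2)//3
print("rows 212-240, cols 314..329")
for r in range(214,236): print(r,g[r,310:334].tolist())
s=cv2.imread("pics/scene6.png").astype(int).sum(2)//3
print("scene cols 290..318")
for r in range(232,262,1): print(r,s[r,290:318].tolist())
E
```

```text
rows 212-240, cols 314..329
214 [135, 145, 153, 155, 157, 158, 154, 157, 156, 158, 155, 155, 160, 155, 155, 152, 157, 158, 152, 154, 148, 136, 136, 131]
215 [142, 153, 155, 156, 158, 154, 155, 156, 158, 157, 156, 156, 157, 155, 156, 157, 156, 157, 156, 154, 152, 148, 138, 132]
216 [152, 156, 156, 156, 157, 155, 158, 156, 154, 154, 156, 157, 156, 157, 155, 157, 155, 158, 158, 156, 156, 149, 141, 128]
217 [149, 157, 155, 156, 152, 156, 153, 154, 155, 155, 158, 157, 158, 158, 157, 156, 158, 157, 155, 155, 157, 152, 143, 127]
218 [146, 155, 155, 157, 155, 159, 158, 159, 157, 157, 157, 158, 158, 155, 154, 153, 154, 156, 155, 156, 157, 151, 135, 126]
219 [138, 150, 151, 158, 154, 156, 155, 157, 154, 156, 155, 156, 158, 155, 154, 156, 154, 154, 157, 156, 153, 141, 126, 112]
220 [123, 129, 141, 152, 154, 153, 155, 157, 152, 150, 152, 149, 152, 155, 154, 157, 156, 155, 153, 144, 136, 114, 104, 108]
221 [109, 100, 104, 122, 141, 150, 150, 149, 147, 136, 130, 129, 129, 136, 147, 153, 149, 141, 133, 113, 101, 95, 104, 110]
222 [107, 92, 66, 73, 97, 117, 124, 136, 124, 109, 103, 103, 99, 105, 122
[... 5006 characters left out ...]
 98, 96, 104, 128]
257 [24, 38, 69, 97, 111, 116, 118, 119, 119, 120, 120, 119, 119, 119, 119, 120, 120, 120, 120, 119, 118, 115, 110, 104, 98, 96, 103, 126]
258 [23, 35, 65, 94, 108, 113, 116, 117, 119, 120, 120, 120, 119, 120, 120, 121, 121, 120, 119, 118, 116, 113, 110, 104, 98, 96, 101, 120]
259 [22, 34, 62, 91, 103, 107, 110, 113, 116, 118, 120, 120, 119, 120, 120, 120, 120, 119, 118, 117, 115, 113, 109, 103, 98, 96, 99, 109]
260 [22, 34, 58, 82, 89, 92, 98, 103, 108, 113, 117, 119, 119, 119, 118, 118, 118, 118, 117, 116, 114, 112, 109, 103, 97, 96, 93, 91]
261 [24, 32, 53, 70, 73, 73, 78, 84, 95, 104, 113, 117, 119, 118, 118, 118, 117, 116, 116, 115, 114, 112, 108, 104, 98, 95, 91, 79]
```

>>> arm_command:
  rows:
    - [[0,0,0],[0.12,0,0],0]
    - [[0,0,0],[0,0,0.7],0]
    - [[0,0,0],[0,0,0.7],0]
    - [[0,0,0],[0,0,0.7],0]
    - [[0,0,0],[0,0,0.7],0]
    - [[0,0,0],[0,0,0.7],0]
    - [[0,0,0],[0,0,0],0]
    - [[0,0,0],[0,0,0],0]

```text
time_s: 15.1
eef_pos: [0.5157, -0.0619, 0.3806]
tcp_rot: [-0.011, 1.0, -0.0, -0.0]
contact_force: [0.3, 0.2, -1.2]
grip_width: 0.017
grip_force: 48.9
```

>>> arm_command:
  rows:
    - [[0,0,0],[0,0,0.7],0]
    - [[0,0,0],[0,0,0.7],0]
    - [[0,0,0],[0,0,0.7],0]
    - [[0,0,0],[0,0,0.7],0]
    - [[0,0,0],[0,0,0.7],0]
    - [[0,0,0],[0,0,0.5],0]
    - [[0,0,0],[0,0,0],0]
    - [[0,0,0],[0,0,0],0]
    - [[0,0,0],[0,0,0],0]

```text
time_s: 16.0
eef_pos: [0.5159, -0.062, 0.341]
tcp_rot: [-0.011, 1.0, -0.0, 0.0]
contact_force: [0.0, 0.2, -0.9]
grip_width: 0.0169
grip_force: 48.9
```

```bash
python3 - <<'E'
from h import *
import cv2
np.set_printoptions(precision=4,suppress=True)
st=arm.observe();p=st["eef_pos"]; print(p,R.from_quat(st["tcp_rot"]).as_matrix()[:,2],st["contact_force"],st["wrist_torque"])
out=[]
for c,(v0,v1,u0,u1) in (("wrist",(170,290,270,370)),("scene",(190,310,260,360))):
    im=cv2.cvtColor(arm.get_image(c),cv2.COLOR_RGB2BGR); cv2.imwrite(f"pics/{c}7.png",im)
    for q in ("probe_red_tip","guide_top","guide_bottom"):
      for d in arm.place_of(c,q)[:2]: print(c,q,d["position"],d["p"])
    for z in (.297,.24): print(z,proj(c,[p[0],p[1],p[2]-z]))
    out.append(cv2.resize(im[v0:v1,u0:u1],None,fx=4,fy=4,interpolation=cv2.INTER_CUBIC))
cv2.imwrite("pics/f7.png",np.hstack(out))
E
```

```text
[ 0.5159 -0.062   0.341 ] [ 0.0005 -0.0001 -1.    ] [ 0.0059  0.2493 -0.8708] [ 0.0217 -0.0145  0.0124]
wrist guide_top [319.4, 250.0] 0.56
wrist guide_bottom [322.6, 237.3] 0.85
0.297 [319.3187 228.0433]
0.24 [319.0395 249.7683]
scene probe_red_tip [301.9, 251.9] 0.41
scene guide_top [304.3, 252.5] 0.58
scene guide_bottom [301.6, 264.9] 0.84
0.297 [303.6596 272.2239]
0.24 [302.987  252.5338]
```

View pics/f7.png

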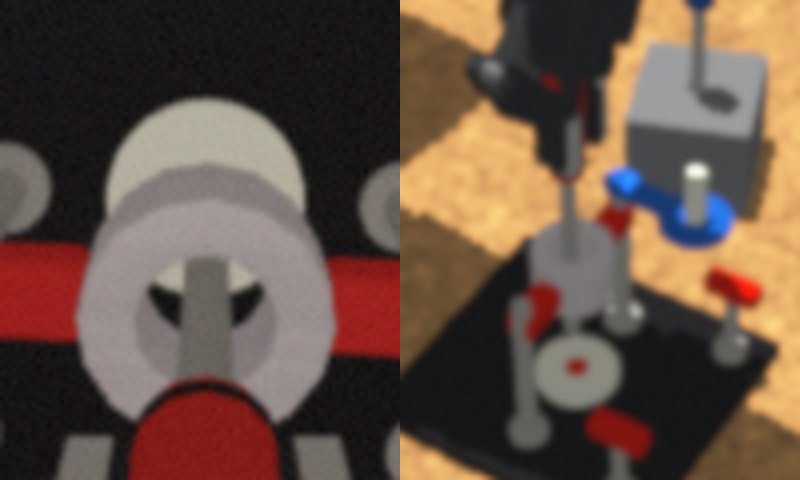

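```bash
python3 -c "
from rig import arm
print(arm.observe()['dq'], arm.job_done())"
```

```text
the job is handed in; nothing more can be done
[-0.0002534   0.00095291 -0.00075944 -0.00089849  0.00013877  0.0006872 ] None
```

I handed the job in at about 16 s of the 64 s limit, with no contact seen on the wrist force while lowering. The cover is swung to about 1.5 rad. The red probe is held still and upright, centred in the collar to about 1 mm, with its tip about 45 mm above the table against a midpoint of 45.5 mm.

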